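# Clamp a ceramic test bar in the screw fixture

## Robot

A 6-joint arm with a two-finger parallel gripper is mounted at the origin on the work surface. World frame = base frame: x ahead of the robot, y to its left, z up, the work surface at z = 0. Lengths are in m, angles in degrees, forces in N, time in s.
With the tool pointing down it reaches from about 0.375 to 0.9 m from the base axis. Payload 3.1 kg.
Tool frame: the origin (TCP) lies midway between the tips of the shut fingers; the grasp point (between the pads) lies 19 mm behind it; z points along the fingers, y is the line along which they close (so a half turn about z gives the same grasp; the last joint's range is limited). The gripper opens to 85 mm and grips with 20 to 120 N. Pads are 22 mm wide; open, the fingers measure 114 mm over their backs; the gripper's body (76 mm by 85 mm) begins 54 mm behind the grasp point. The pads swing forward as they close: fully open they stand 13 mm farther back than shut.
Start: joints at [57.725, 30.224, 82.088, -0, 67.689, -10.227], TCP at [0.235, 0.579, 0.231] pointing down, gripper open.
Joint ranges: [-176.69, 176.69], [-43.24, 126.21], [12.49, 139.97], [-82, 262], [0, 151.66], [-163.58, 163.58]. Speed limits (degrees/s): [159.86, 159.86, 180, 180, 180, 180].

## Interface

Orientations are given as [roll, pitch, yaw] about the fixed x, y, z axes, in that order (R = Rz(yaw) Ry(pitch) Rx(roll)).
In Python, from cell import state, get_image, calibration, hand_in, outline_of, mark_of gives the robot as it stands.
- The arm moves only by the shell command python3 -m crank 'ROWS' [FORCE]. ROWS is JSON, a list of rows, each a list of 7 numbers: the shift along the world's x, y, z in mm, then the turn, a rotation vector about the world's x, y, z in rad, then the gripper command: -1 is shut, 1 is fully open, values between are in proportion. In form: [[x, y, z, rx, ry, rz, jaw], ...]. A call has 1 to 5 rows; each row shifts and turns the commanded pose from where the row before left it; what a row does not reach is not made up. A row lasts 1/10 s, in which the tool goes at most 50 mm and 8.59 degrees, less where a joint would pass 70% of its speed; a pose out of reach is approached as far as the arm can. A call is refused whole if a number of a shift passes 50 or a number of a turn 0.15, either way. A call with a gripper value outside its range is refused whole. The fingers move at their own pace and stop on an object; FORCE is the grip in N (left out, the last holds). Time passes only in rows, so rows that do not move let the fingers close. It gives the time, the measured TCP pose, the force, the opening and the grip force at its end, in the units of the state.
- state(): the state, without advancing time (a new reading comes with each control period).
- get_image(name): name is "scene" or "side" or "wrist"; returns the picture (480x640x3 uint8, red, green, blue); there is no depth.
- calibration(name): a dict with "fovy" (degrees; the focal length in pixels is half the picture's height over the tangent of half this angle, whatever the lens; pixels are square), "cx", "cy" (the principal point, pixels), "extrinsics" (4x4, takes a point from camera to world coordinates). Camera axes: x right, y down, z forward; pixel columns grow to the right and rows downward; lengths in m; the calibration is good to about 2 mm. The wrist camera is an equidistant fisheye: a pixel r from the principal point sees the ray r / f radians off the axis. A picture is of the moment at which its call begins: read the wrist's pose just before it. calibration takes no time and is no camera call; for the wrist camera it gives the pose at the moment of the call.
- hand_in(): hands the job in; it is judged then, once.
Trained networks look in the newest picture that a camera, given by its name, has taken for a name from the list of things; names that differ only in an ending like _2 or _b are one class to them, and where a whole thing is asked for, a point or a joint stands for the part that bears it (a point fixed in the world has none). Each returns a list of dicts, best first, with "confidence" (0 to 1); they miss things now and then, are a little off and sometimes report something else, mostly with a low value. They report only what shows in the picture. A call takes as long as a camera call. They do not tell look-alikes from the thing itself.
- outline_of(camera, target): "mask" (480x640 bool, what is visible of it) and "rect" ([left, top, right, bottom] in pixels, round what is visible of it).
- mark_of(camera, target): "at" ([column, row] in pixels: a listed point, or the origin of a listed thing).
The state is a dict: "time_s": time; "joint_pos": joint angles; "qd": joint speeds; "effort": joint torques, N m; "position": TCP position; "eef_rot": TCP orientation; "force": force on the tool from outside, world axes, zero at the start; "wrist_torque": the same for the moment, N m; "finger_gap": opening from 0.0 (shut) to 1.0 (fully open); "grasp_force": force on a finger pad.
Only numpy, scipy, OpenCV 4.12 (cv2) and the standard library are available. Lean on these libraries where they do the work, as an engineer would, in place of code of your own. Each camera call takes 0.05 s, during which the arm holds its last target. There are 200 camera calls.

## Task

Slide the long ceramic test bar along its channel until it rests gently against the end stop, then turn the T-handle clockwise until you feel the pressure foot meet the bar and the resistance rise to a snug clamp. The bar is brittle, so do not over-tighten; leave everything else on the bench where it is and let go when done.

Things in the scene. Friction and masses are not known exactly. Their poses are not given: they have to be found in the camera images.
- clamp: Dark steel screw clamp fixed to the bench; origin under the screw axis, on the bench. Base 112 mm wide (x), y from -95 to +50, 40 mm high; its top is the floor of a channel along the clamp's y between two rails (29 mm apart, 9 mm high). Posts at x = +/-45 carry a bridge (108 x 40 mm, top 128 mm high) over the origin; the vertical screw passes through it, with a collar up to 138 mm.
- tongue_end (a point): Outer end of the narrow support tongue that carries the channel floor on beyond the base to 144 mm in the clamp's -y from the screw axis. It is 14 mm wide, its top level with the channel floor (40 mm above the bench), so fingers holding the bar across its width straddle it.
- stop: Steel end stop block across the far (+y) end of the channel, 50 mm wide, 12 mm thick, 24 mm tall, fixed to the clamp; origin at the bottom of the face that the bar meets.
- stop_face (a point): Point on the stop's face that the bar's end must meet, level with the middle of the bar (47 mm above the bench), 30 mm in the clamp's +y from the screw axis; axes as the clamp's.
- bar: The long loose white ceramic test bar: 25 mm wide (own x), 150 mm long (own y), 14 mm thick, about 0.13 kg. It lies on the channel floor, underside 40 mm above the bench, +y end towards the stop, starting 15 to 40 mm short of it. Origin: centre of its underside. It slides with about 1 N; more than 25 N on the stop chips it.
- bar_grip (a point): Point on the bar to hold it by, across its 25 mm width: half-way up, 61 mm in its -y from its centre (14 mm from its outer end), over the tongue or beyond it and clear of base and handle.
- bar_center (a point): Centre of the bar (half-way up); axes as the bar's.
- bar_tip (a point): Centre of the end face of the bar that goes against the stop (75 mm in +y from the bar's centre).
- handle (a point): Centre of the T-handle's cross bar, on the screw axis straight above the clamp's origin, 178 mm above the bench. The cross bar is steel, 56 mm long (along this point's x), 10 mm thick (along its y), 16 mm tall, on a stem of 13 mm diameter; 30 mm of free height below the bar. It turns in place and does not rise or sink; grip it across its thickness from above. Opened to 80 mm or more, a gripper can turn back about it without lifting.
- screw (a joint): Turn of the T-handle (rad), growing clockwise seen from above = tightening. Starts at 0.2 to 0.6, range 0 to 5. Handle yaw = clamp yaw minus this. Steady drag (0.3 N m moving, 0.05 to 0.2 left when paused: compare like with like) until the foot meets the bar, then 0.3 to 0.4 more per rad. Snug: 0.1 to 0.22 N m above the drag, best 0.15; the bar cracks at 0.36. The handle stays where it is let go.
- sleeve: Steel sleeve, 18 mm diameter, under the bridge; the screw lowers it 4 mm per rad of tightening. Origin as the clamp's, sinking with it; its lower end is 80 mm above the origin. Under it hangs a sprung foot, 22 mm square (25 N per mm). A lock nut sets the foot's height, different each time by +/-3.5 mm: it meets the bar after 0.8 to 3.1 rad of turning, which must be felt.
- short_bar: Short spare ceramic bar, 25 x 80 x 14 mm, lying on the bench beside the clamp; a bystander, origin at the centre of its underside; leave it alone
- jar: Glass jar with white lid, 52 mm across, 70 mm tall, standing behind the stop; a bystander, origin at the centre of its underside; leave it alone
- wrench: Steel wrench lying on the bench; a bystander, origin at the centre of its underside; leave it alone
- dish: Steel bowl, 140 mm across, 45 mm tall; a bystander, origin at the centre of its underside; leave it alone
- can: Aluminium can, 66 mm across, 100 mm tall; a bystander, origin at the centre of its underside; leave it alone
- puck: Black resin puck, 32 mm across, 20 mm tall; a bystander, origin at the centre of its underside; leave it alone
Mind the look-alikes: they are no part of the job. What is shaped like the clamp but orange is not meant.

How it is judged:
By the outcome, as a careful person would: the job done as asked, in the order asked, and still so for the second after the job is handed in, with the robot touching nothing.
It also fails if it takes over 67 s, if anything falls off the work surface, if the arm or the gripper's body presses on something with over 40 N, if the wrist force passes 120 N, or if a joint passes its speed limit or range.

## Working session

There is one attempt and no reset: what is moved stays moved. The work goes in short steps, Python scripts to look and compute and a shell command to move; the robot and the scene stay as the last step left them, time stands still between calls to the robot, and variables do not carry over. Pictures are saved under pics/ and viewed, at most 10 in all, crops included, and the job is handed in when it is done.

```bash
ls; mkdir -p pics
python3 - <<'E'
from cell import *
import cv2,numpy as np
s=state();print(s)
for n in("scene","side"):
    im=get_image(n);cv2.imwrite(f"pics/{n}0.png",im[:,:,::-1])
    c=calibration(n);print(n,c["fovy"],c["cx"],c["cy"],np.round(c["extrinsics"],3).tolist())
    for t in("clamp","handle","tongue_end","stop_face","bar_grip","bar_tip","bar_center"):
        print(t,[(np.round(d["at"],1).tolist(),round(d["confidence"],2)) for d in mark_of(n,t)])
E
```

```text
pics
{'time_s': 0.0, 'joint_pos': array([ 5.77242089e+01,  3.02789308e+01,  8.21575264e+01,  5.06667711e-04,
        6.76875395e+01, -1.02261741e+01]), 'qd': array([-0.0513881 , -0.0895611 ,  0.16948746,  0.06949987, -0.0415309 ,
       -0.06492821]), 'effort': array([-1.13003585e-03, -4.42358601e+01, -1.78020608e+01, -2.90773896e-04,
        8.71114869e-03,  1.50406186e-05]), 'position': array([0.23420118, 0.57868804, 0.23032765]), 'eef_rot': array([-1.79878056e+02, -2.24745272e-02,  1.57950166e+02]), 'force': array([-0.20174253,  0.4823859 ,  0.04443724]), 'wrist_torque': array([0.02417108, 0.02996392, 0.00853684]), 'grasp_force': 0.0, 'finger_gap': 1.0033813088222734}
scene 49.878272740535486 311.5476055112709 244.88083248912503 [[0.502, 0.612, -0.611, 1.206], [0.865, -0.369, 0.34, -0.343], [-0.017, -0.699, -0.714, 0.923], [0.0, 0.0, 0.0, 1.0]]
clamp [([344.7, 287.2], 0.69), ([402.2, 170.6], 0.67)]
handle [([281.1, 292.4], 0.72), ([412.6, 116.8], 0.7), ([342.7, 230.6], 0.62)]
tongue_end [([282.7, 291.7], 0.96), ([354.7, 164.3], 0.63), ([289.8, 287.3], 0.57)]
stop_face [([415.2, 156.6], 0.46), ([354.4, 269.4], 0.45)]
bar_grip [([292.2, 289.2], 0.94)]
bar_tip [([346.8, 270.0], 0.57)]
bar_center [([317.0, 278.5], 0.91), ([351.4, 270.0], 0.65), ([389.2, 278.1], 0.37)]
side 47.612029082438504 316.79009179881575 232.8448809552949 [[0.994, -0.067, 0.082, 0.403], [-0.105, -0.63, 0.769, -1.049], [0.0, -0.774, -0.633, 1.046], [0.0, 0.0, 0.0, 1.0]]
clamp [([233.9, 188.4], 0.98), ([332.9, 258.7], 0.56)]
handle [([331.6, 210.4], 0.75), ([329.0, 262.5], 0.7), ([230.0, 142.5], 0.61), ([331.8, 246.1], 0.23)]
tongue_end [([328.6, 289.7], 0.58), ([330.6, 243.0], 0.33)]
stop_face [([333.1, 241.2], 0.62), ([242.7, 176.3], 0.52)]
bar_grip [([330.0, 278.4], 0.9)]
bar_tip [([333.7, 244.7], 0.56), ([294.2, 399.8], 0.54)]
bar_center [([333.1, 264.8], 0.54)]
```

View pics/scene0.png

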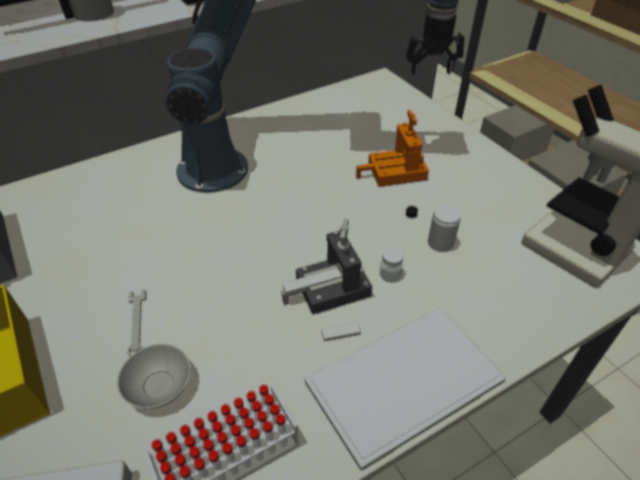

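View pics/side0.png

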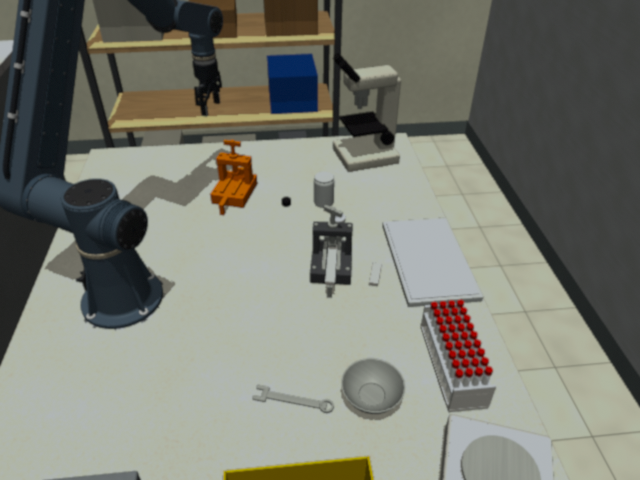

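The dark clamp is at scene (335,280) and side (332,252), with its channel open toward scene (283,292). The orange decoy is at scene (400,160). Next I triangulate the dark clamp's points.

```bash
cat > h.py <<'E'
from cell import *
import numpy as np, cv2
def ray(cam,p,c=None):
    c=c or calibration(cam); f=240/np.tan(np.radians(c["fovy"])/2)
    u=np.array([p[0]-c["cx"],p[1]-c["cy"]])/f
    if cam=="wrist":
        r=np.hypot(*u); d=np.r_[u/r*np.sin(r),np.cos(r)] if r>1e-9 else np.array([0,0,1.])
    else: d=np.r_[u,1]/np.hypot(1,np.hypot(*u))
    E=np.array(c["extrinsics"]); return E[:3,3],E[:3,:3]@d
def onz(cam,p,z,c=None):
    o,d=ray(cam,p,c); return o+d*(z-o[2])/d[2]
def tri(rs):
    A=sum(np.eye(3)-np.outer(d,d) for o,d in rs); b=sum((np.eye(3)-np.outer(d,d))@o for o,d in rs)
    return np.linalg.solve(A,b)
E
python3 - <<'E'
from h import *
P={"handle":((342.7,230.6),(331.6,210.4),.178),"tongue":((282.7,291.7),(328.6,289.7),.04),"stop":((354.4,269.4),(333.1,241.2),.047),
"grip":((292.2,289.2),(330,278.4),.047),"center":((317,278.5),(333.1,264.8),.047),"tip":((346.8,270),(333.7,244.7),.047),"clamp":((344.7,287.2),(332.9,258.7),0)}
for k,(a,b,z) in P.items():
    print(k,*[np.round(x*1000).astype(int) for x in (tri([ray("scene",a),ray("side",b)]),onz("scene",a,z),onz("side",b,z))])
E
```

```text
handle [565  90 179] [566  88 178] [564  95 178]
tongue [539 -49  31] [543 -49  40] [539 -61  40]
stop [574 118  49] [574 118  47] [574 122  47]
grip [548 -27  44] [552 -30  47] [547 -27  47]
center [560  27  50] [554  32  47] [562  24  47]
tip [573  98  55] [567 103  47] [574 107  47]
clamp [573  96   1] [575  94   0] [572 100   0]
```

```bash
python3 -m crank '[[15,-32,6,0,0,-0.07,1],[15,-32,6,0,0,-0.07,1],[15,-32,6,0,0,-0.07,1],[15,-32,6,0,0,-0.07,1],[15,-32,6,0,0,-0.07,1]]'
python3 -m crank '[[15,-32,6,0,0,-0.07,1],[15,-32,6,0,0,-0.07,1],[15,-32,6,0,0,-0.07,1],[15,-32,6,0,0,-0.07,1],[15,-32,6,0,0,-0.07,1]]'
python3 -m crank '[[15,-32,0,0,0,-0.07,1],[15,-32,0,0,0,-0.07,1],[15,-32,0,0,0,-0.07,1],[15,-32,0,0,0,-0.07,1],[15,-32,0,0,0,-0.07,1]]'
python3 -m crank '[[15,-32,0,0,0,-0.07,1],[15,-32,0,0,0,-0.07,1],[15,-32,0,0,0,-0.07,1],[15,-32,0,0,0,-0.07,1],[0,0,0,0,0,0,1]]'
python3 - <<'E'
from h import *
s=state();print(s["time_s"],s["position"],s["eef_rot"],s["joint_pos"])
c=calibration("wrist");im=get_image("wrist");cv2.imwrite("pics/w0.png",im[:,:,::-1])
print(np.round(c["extrinsics"],3).tolist(),c["fovy"])
for t,z in(("tongue_end",.04),("stop_face",.047),("bar_grip",.047),("bar_center",.047),("bar_tip",.047),("handle",.178),("clamp",0)):
    print(t,[(np.round(d["at"],1).tolist(),round(d["confidence"],2),np.round(onz("wrist",d["at"],z,c)*1000,1).tolist()) for d in mark_of("wrist",t)])
E
```

```text
time_s: 1.3
position: [0.31, 0.4181, 0.2617]
eef_rot: [180.0, 0.0, 137.8]
force: [0.0, -0.1, -0.1]
finger_gap: 0.997
grasp_force: 0.0
time_s: 1.8
position: [0.385, 0.258, 0.2918]
eef_rot: [180.0, 0.0, 117.7]
force: [1.9, 0.0, 0.9]
finger_gap: 0.999
grasp_force: 0.0
time_s: 2.3
position: [0.4601, 0.0979, 0.2916]
eef_rot: [180.0, 0.0, 97.6]
force: [-0.2, 0.3, 0.8]
finger_gap: 1.0
grasp_force: 0.0
time_s: 2.8
position: [0.522, -0.0327, 0.2915]
eef_rot: [179.8, 0.1, 81.5]
force: [-0.2, 0.0, 0.3]
finger_gap: 1.0
grasp_force: 0.0
2.8 [ 0.52204264 -0.03269791  0.29151372] [1.79818964e+02 9.77617863e-02 8.14533471e+01] [-1.57929017e+01  1.82035107e+01  9.23859153e+01 -7.93052424e-02
  6.92186711e+01 -7.21838972e+00]
[[0.989, -0.143, -0.045, 0.535], [-0.15, -0.936, -0.318, 0.049], [0.003, 0.321, -0.947, 0.433], [0.0, 0.0, 0.0, 1.0]] 65.70646984690485
tongue_end [([342.8, 214.0], 0.93, [541.1, -54.1, 40.0])]
stop_face [([353.6, 51.0], 0.53, [576.6, 117.0, 47.0])]
bar_grip [([345.4, 196.1], 0.77, [546.4, -33.3, 47.0])]
bar_center [([348.8, 135.2], 0.94, [558.9, 30.1, 47.0])]
bar_tip []
handle [([361.0, 59.1], 0.75, [566.5, 87.8, 178.0])]
clamp [([345.0, 82.5], 0.85, [566.4, 89.3, 0.0]), ([348.5, 138.0], 0.65, [561.0, 24.5, 0.0])]
```

View pics/w0.png

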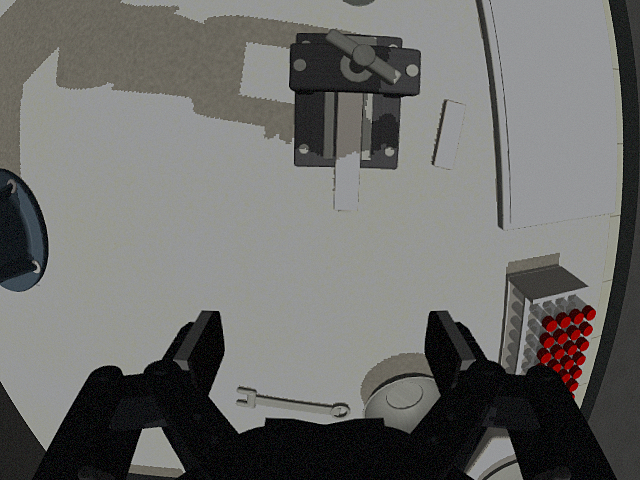

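The wrist view shows the bar's outer end at (347,210), the handle at (362,58) and the channel running straight up the picture. Next I refine the bar axis and the handle yaw from the outlines.

Run:
```python
from h import *
c=calibration("wrist");im=get_image("wrist")
for t,z in(("bar",.054),("handle",.186),("clamp",.128)):
    for d in outline_of("wrist",t)[:2]:
        m=d["mask"].astype(np.uint8); pts=cv2.findContours(m,0,1)[0]; pts=np.vstack(pts)[:,0]
        w=np.array([onz("wrist",p,z,c)[:2]*1000 for p in pts],np.float32)
        r=cv2.minAreaRect(w); print(t,d["confidence"],d["rect"],m.sum(),np.round(r[0],1),np.round(r[1],1),round(r[2],1),np.round(cv2.boxPoints(r)).tolist())
g=cv2.cvtColor(im,7)
for r in(170,180,190,200): # bar edges outside base
    row=g[r].astype(int); d=np.abs(np.diff(row)); cs=[i for i in range(325,370) if d[i]>25]; print(r,cs,[np.round(onz("wrist",(k+.5,r),.054,c)*1000).tolist()[:2] for k in cs])
print([g[r,347] for r in range(200,222)])
big=cv2.resize(im[15:225,270:430],None,fx=3.5,fy=2.8,interpolation=2); big=cv2.resize(im[15:225,270:430],None,fx=2.8,fy=2.8,interpolation=2); cv2.imwrite("pics/w1.png",big[:,:,::-1])
```

```text
bar 0.85 [337.8, 100.8, 369.5, 214.3] 2791 [555.1  13.1] [120.2  26. ] 79.6 [[532.0, -44.0], [557.0, -48.0], [579.0, 70.0], [553.0, 75.0]]
bar 0.72 [291.5, 37.5, 425.7, 220.0] 13445 [567.3  42.6] [188.  133.7] 81.7 [[487.0, -41.0], [620.0, -60.0], [647.0, 126.0], [515.0, 145.0]]
handle 0.92 [330.7, 37.7, 409.6, 91.2] 1558 [565.5  87.6] [20.4 54.3] 40.1 [[540.0, 102.0], [575.0, 60.0], [591.0, 73.0], [556.0, 115.0]]
clamp 0.68 [336.2, 95.3, 367.3, 215.8] 2807 [550.4  21.4] [97.3 20.5] 79.2 [[531.0, -25.0], [551.0, -28.0], [570.0, 67.0], [549.0, 71.0]]
clamp 0.67 [295.6, 36.0, 427.0, 216.9] 13127 [560.8  44.6] [150.9 105.4] 81.7 [[498.0, -22.0], [602.0, -38.0], [624.0, 112.0], [520.0, 127.0]]
170 [339, 363] [[540.0, 2.0], [565.0, -1.0]]
180 [337, 338, 339, 362] [[537.0, -8.0], [538.0, -8.0], [539.0, -8.0], [562.0, -12.0]]
190 [337, 338, 339] [[535.0, -18.0], [536.0, -19.0], [537.0, -19.0]]
200 [337, 338, 361] [[534.0, -29.0], [535.0, -29.0], [559.0, -32.0]]
[np.uint8(149), np.uint8(153), np.uint8(152), np.uint8(149), np.uint8(152), np.uint8(153), np.uint8(153), np.uint8(151), np.uint8(151), np.uint8(154), np.uint8(151), np.uint8(153), np.uint8(152), np.uint8(149), np.uint8(147), np.uint8(146), np.uint8(145), np.uint8(148), np.uint8(151), np.uint8(154), np.uint8(150), np.uint8(151)]
```

View pics/w1.png

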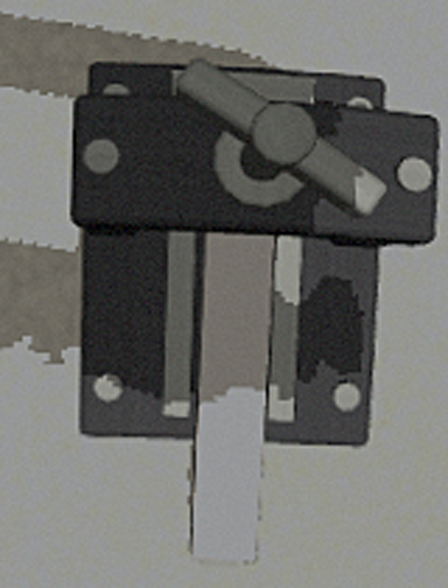

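The crop shows the bar's outer end at about row 215 in full-picture pixels, with the bar seated between the rails. The handle is turned roughly 35° clockwise in the picture. The bar axis is at about 80° in world.

Run:
```python
from h import *
s=state();print(s["position"],s["eef_rot"])
c=calibration("wrist");get_image("wrist")
print(onz("wrist",(347,215.5),.054,c))
for t,z in(("tongue_end",.04),("stop_face",.047),("bar_grip",.047),("bar_center",.047),("handle",.178)):
    print(t,[(round(d["confidence"],2),np.round(onz("wrist",d["at"],z,c)*1000,1).tolist()) for d in mark_of("wrist",t)])
```

```text
[ 0.51947404 -0.02822949  0.29144077] [ 1.79989509e+02 -4.80126440e-04  8.17993391e+01]
[ 0.54195827 -0.04758441  0.054     ]
tongue_end [(0.82, [540.7, -55.3, 40.0])]
stop_face [(0.55, [573.7, 119.5, 47.0])]
bar_grip [(0.8, [546.1, -31.3, 47.0]), (0.57, [572.0, 113.8, 47.0]), (0.19, [556.8, 27.4, 47.0])]
bar_center [(0.91, [557.2, 25.6, 47.0])]
handle [(0.64, [567.2, 87.5, 178.0])]
```

```bash
python3 -m crank '[[13,-5,-40,0,0,-0.031,1],[12.5,-4,-45,0,0,0,1],[0,0,-45,0,0,0,1],[0,0,-40,0,0,0,1],[0,0,-20,0,0,0,1]]'
python3 - <<'E'
from h import *
s=state();print(s["position"],s["eef_rot"])
c=calibration("wrist");im=get_image("wrist");cv2.imwrite("pics/w2.png",im[:,:,::-1])
for t,z in(("bar_grip",.047),("bar_center",.047),("tongue_end",.04)):
    print(t,[(d["at"],round(d["confidence"],2),np.round(onz("wrist",d["at"],z,c)*1000,1).tolist()) for d in mark_of("wrist",t)])
E
```

```text
time_s: 4.2
position: [0.543, -0.0373, 0.0978]
eef_rot: [-179.7, -0.0, 80.0]
force: [-2.0, -0.3, 0.9]
finger_gap: 0.999
grasp_force: 0.0
[ 0.54304851 -0.03732935  0.09783939] [-1.79668000e+02 -3.16705598e-02  7.99556625e+01]
bar_grip [([327.2, 261.7], 0.92, [546.4, -31.6, 47.0])]
bar_center [([330.9, 151.9], 0.7, [558.8, 27.7, 47.0])]
tongue_end []
```

View pics/w2.png

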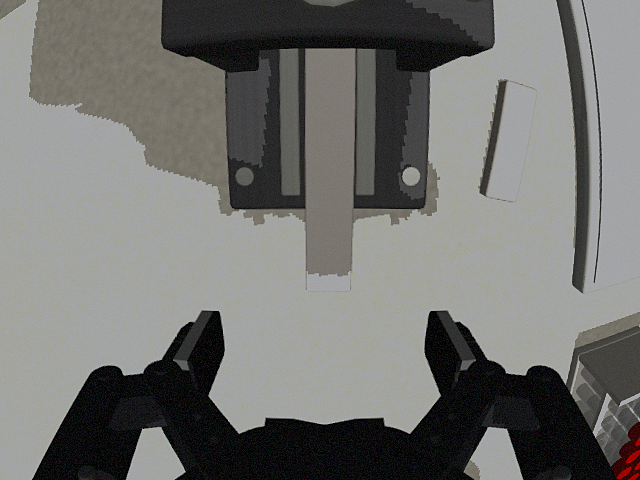

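The bar's outer end is at (328,290), square to and centred between the fingers at columns 220 and 430, so I descend and close.

```bash
python3 -m crank '[[0,0,-25,0,0,0,1],[0,0,-25,0,0,0,1],[0,0,-18,0,0,0,1],[0,0,-5,0,0,0,1],[0,0,0,0,0,0,0.2]]'
python3 -m crank '[[0,0,0,0,0,0,-0.2],[0,0,0,0,0,0,-0.5],[0,0,0,0,0,0,-0.6],[0,0,0,0,0,0,-0.7],[0,0,0,0,0,0,-0.8]]' 20
python3 -m crank '[[0,0,0,0,0,0,-0.9],[0,0,0,0,0,0,-1],[0,0,0,0,0,0,-1],[0,0,0,0,0,0,-1],[0,0,0,0,0,0,-1]]' 20
```

```text
time_s: 4.9
position: [0.546, -0.038, 0.0292]
eef_rot: [179.9, 0.0, 80.0]
force: [-1.2, 0.3, 0.7]
finger_gap: 0.863
grasp_force: 0.0
time_s: 5.4
position: [0.5457, -0.0378, 0.0293]
eef_rot: [179.9, 0.0, 80.0]
force: [-0.9, 1.0, 6.6]
finger_gap: 0.288
grasp_force: 23.2
time_s: 5.9
position: [0.5457, -0.0378, 0.0293]
eef_rot: [179.9, 0.0, 80.0]
force: [-0.9, 0.8, 6.2]
finger_gap: 0.286
grasp_force: 23.2
```

```bash
python3 -m crank '[[0.35,2,0.3,0,0,0,-1],[0.35,2,0,0,0,0,-1],[0.35,2,0,0,0,0,-1],[0.35,2,0,0,0,0,-1],[0.35,2,0,0,0,0,-1]]'
python3 -m crank '[[0.17,1,0,0,0,0,-1],[0.17,1,0,0,0,0,-1],[0.17,1,0,0,0,0,-1]]'
python3 -m crank '[[0.1,0.6,0,0,0,0,-1],[0.1,0.6,0,0,0,0,-1]]'
```

```text
time_s: 6.4
position: [0.5477, -0.0286, 0.0293]
eef_rot: [179.9, 0.1, 80.0]
force: [0.0, -3.8, 5.7]
finger_gap: 0.285
grasp_force: 23.2
time_s: 6.7
position: [0.5482, -0.0256, 0.0293]
eef_rot: [179.9, 0.1, 80.0]
force: [-0.1, -3.9, 5.8]
finger_gap: 0.286
grasp_force: 23.2
time_s: 6.9
position: [0.5484, -0.0244, 0.0293]
eef_rot: [179.9, 0.1, 80.0]
force: [-1.2, -4.5, 5.6]
finger_gap: 0.29
grasp_force: 23.2
```

```bash
for i in 1; do python3 -m crank '[[0.1,0.5,0,0,0,0,-1],[0.1,0.5,0,0,0,0,-1]]'; done
python3 -m crank '[[0.1,0.5,0,0,0,0,-1],[0.1,0.5,0,0,0,0,-1]]'
```

```text
time_s: 7.1
position: [0.5486, -0.0234, 0.0293]
eef_rot: [179.9, 0.1, 80.0]
force: [-0.4, -3.1, 6.0]
finger_gap: 0.288
grasp_force: 23.2
time_s: 7.3
position: [0.5488, -0.0224, 0.0293]
eef_rot: [179.9, 0.1, 80.0]
force: [-0.5, -4.5, 5.0]
finger_gap: 0.287
grasp_force: 23.2
```

```bash
python3 -m crank '[[0.1,0.5,0,0,0,0,-1],[0.1,0.5,0,0,0,0,-1]]'
```

```text
time_s: 7.5
position: [0.5489, -0.0214, 0.0293]
eef_rot: [179.9, 0.1, 80.0]
force: [-1.0, -4.9, 5.1]
finger_gap: 0.284
grasp_force: 23.2
```

```bash
python3 -m crank '[[0.1,0.5,0,0,0,0,-1],[0.1,0.5,0,0,0,0,-1]]' | grep -E "pos|force:"
python3 -m crank '[[0.1,0.5,0,0,0,0,-1],[0.1,0.5,0,0,0,0,-1]]'| grep -E "pos|force:"
```

```text
position: [0.5491, -0.0204, 0.0293]
force: [-1.6, -4.4, 6.9]
grasp_force: 23.2
position: [0.5493, -0.0197, 0.0293]
force: [-1.6, -8.5, 6.3]
grasp_force: 23.2
```

```bash
python3 -m crank '[[0.1,0.5,0,0,0,0,-1],[0.1,0.5,0,0,0,0,-1]]' | grep -E "pos|force:"
```

```text
position: [0.5493, -0.0196, 0.0293]
force: [-2.7, -12.2, 6.3]
grasp_force: 23.2
```

```bash
python3 -m crank '[[0.1,0.5,0,0,0,0,-1],[0.1,0.5,0,0,0,0,-1]]' | grep -E "pos|force:"
```

```text
position: [0.5493, -0.0197, 0.0293]
force: [-3.6, -15.0, 6.4]
grasp_force: 23.3
```

Contact is clear: motion stopped at y ≈ -19.7 and force rose. I ease the push, then let go.

```bash
python3 -m crank '[[-0.2,-1,0,0,0,0,-1],[-0.1,-0.6,0,0,0,0,-1]]' | grep -E "pos|force:"
python3 -m crank '[[0,0,0,0,0,0,-0.3],[0,0,0,0,0,0,-0.1],[0,0,0,0,0,0,0.3],[0,0,0,0,0,0,1],[0,0,0,0,0,0,1]]'
python3 -m crank '[[0,0,0,0,0,0,1],[0,-3,20,0,0,0,1],[0,-4,40,0,0,0,1],[0,0,45,0,0,0,1],[0,0,45,0,0,0,1]]'
python3 -m crank '[[0,0,50,0,0,0,1],[0,0,50,0,0,0,1],[-5,0,20,0,0,0,1],[0,0,0,0,0,0,1],[0,0,0,0,0,0,1]]'
python3 - <<'E'
from h import *
s=state();print(s["position"],s["eef_rot"])
c=calibration("wrist");im=get_image("wrist");cv2.imwrite("pics/w3.png",im[:,:,::-1])
for t,z in(("bar_grip",.047),("bar_center",.047),("stop_face",.047),("tongue_end",.04),("handle",.178)):
    print(t,[(d["at"],round(d["confidence"],2),np.round(onz("wrist",d["at"],z,c)*1000,1).tolist()) for d in mark_of("wrist",t)])
for d in outline_of("wrist","handle")[:2]:
    pts=np.argwhere(d["mask"])[:,::-1]
    w=np.array([onz("wrist",p,.186,c)[:2]*1000 for p in pts],np.float32)
    cov=np.cov(w.T);v=np.linalg.eigh(cov)[1][:,1];print(d["confidence"],d["rect"],w.mean(0),np.degrees(np.arctan2(v[1],v[0])),cv2.minAreaRect(w))
E
```

```text
position: [0.5493, -0.0197, 0.0293]
force: [-1.1, -5.0, 6.2]
grasp_force: 23.2
time_s: 9.0
position: [0.5485, -0.0178, 0.0284]
eef_rot: [-180.0, -0.0, 80.0]
force: [-0.6, 0.6, 1.0]
finger_gap: 0.936
grasp_force: 0.0
time_s: 9.5
position: [0.548, -0.0251, 0.1798]
eef_rot: [-179.9, -0.0, 80.0]
force: [1.0, -0.8, -0.1]
finger_gap: 1.003
grasp_force: 0.0
time_s: 10.0
position: [0.543, -0.0249, 0.2983]
eef_rot: [-180.0, -0.0, 80.0]
force: [-0.6, 0.0, -0.3]
finger_gap: 0.998
grasp_force: 0.0
[ 0.54304924 -0.02489868  0.29828072] [-1.79978525e+02 -5.70001225e-03  7.99740278e+01]
bar_grip [([327.9, 188.2], 0.75, [549.7, -15.1, 47.0])]
bar_center [([328.9, 131.9], 0.82, [561.2, 44.1, 47.0]), ([327.8, 63.7], 0.66, [572.7, 115.8, 47.0])]
stop_face [([328.5, 60.5], 0.69, [574.0, 119.1, 47.0])]
tongue_end [([328.9, 220.6], 0.83, [544.3, -52.7, 40.0])]
handle [([328.7, 74.4], 0.63, [567.2, 88.4, 178.0])]
0.84 [292.7, 50.4, 369.3, 97.6] [567.28375  88.49166] 137.86632743641087 ((566.9200439453125, 88.49530029296875), (16.50320053100586, 55.02750778198242), 40.87009048461914)
0.72 [308.8, 48.5, 351.6, 59.8] [571.7352   102.297485] 167.1325781463882 ((570.5203857421875, 102.34182739257812), (9.194923400878906, 29.317033767700195), 80.19779205322266)
```

View pics/w3.png

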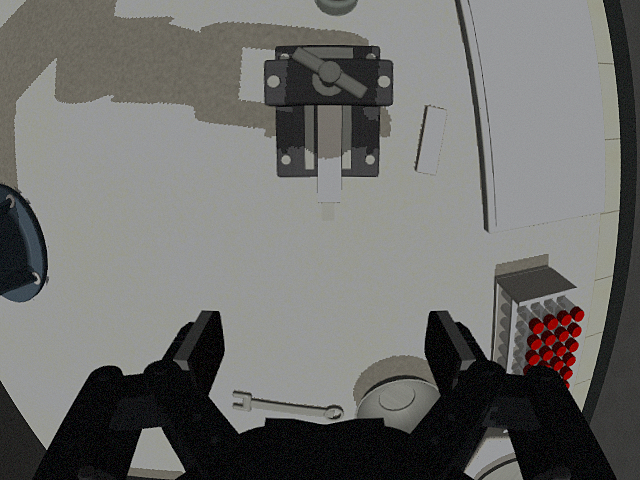

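The bar's marks now match the seated position: its centre is 75 mm from the stop. Its outer end shows at (328,202) and the handle at (329,74) with yaw ≈ -42°. I go over the handle with the tool at yaw 138.

```bash
python3 -m crank '[[3,14,0,0,0,0.126,1],[3,14,0,0,0,0.126,1],[3,14,0,0,0,0.126,1],[3,14,0,0,0,0.126,1],[3,14,0,0,0,0.126,1]]' | grep -E "pos|rot"
python3 -m crank '[[3,14,0,0,0,0.126,1],[3,14.5,0,0,0,0.128,1],[3,15,0,0,0,0.128,1],[0,0,-30,0,0,0,1],[0,0,0,0,0,0,1]]'
python3 - <<'E'
from h import *
s=state();print(s["position"],s["eef_rot"],s["joint_pos"])
c=calibration("wrist");im=get_image("wrist");cv2.imwrite("pics/w4.png",im[:,:,::-1])
for d in mark_of("wrist","handle"): print(d["at"],round(d["confidence"],2),np.round(onz("wrist",d["at"],.178,c)*1000,1).tolist())
for d in outline_of("wrist","handle")[:1]:
    pts=np.argwhere(d["mask"])[:,::-1]
    w=np.array([onz("wrist",p,.186,c)[:2]*1000 for p in pts],np.float32)
    v=np.linalg.eigh(np.cov(w.T))[1][:,1];print(d["confidence"],d["rect"],w.mean(0),np.degrees(np.arctan2(v[1],v[0])),cv2.minAreaRect(w))
E
```

```text
position: [0.5586, 0.0454, 0.298]
eef_rot: [-179.9, -0.0, 116.4]
time_s: 11.35
position: [0.565, 0.0889, 0.2649]
eef_rot: [-179.7, -0.4, 138.0]
force: [-1.8, -0.2, -0.7]
finger_gap: 0.999
grasp_force: 0.0
[0.56496733 0.08892084 0.26491632] [-179.67284576   -0.38082519  137.99979214] [-2.24244555e+00  2.41506104e+01  8.72447013e+01 -8.51143775e-03
  6.91066774e+01 -5.02402547e+01]
[325.8, 253.8] 0.88 [568.3, 88.0, 178.0]
0.84 [314.8, 210.1, 342.4, 292.8] [564.948    91.78746] 138.1223351210816 ((565.6546630859375, 90.9952392578125), (14.619107246398926, 57.378726959228516), 48.64607238769531)
```

View pics/w4.png

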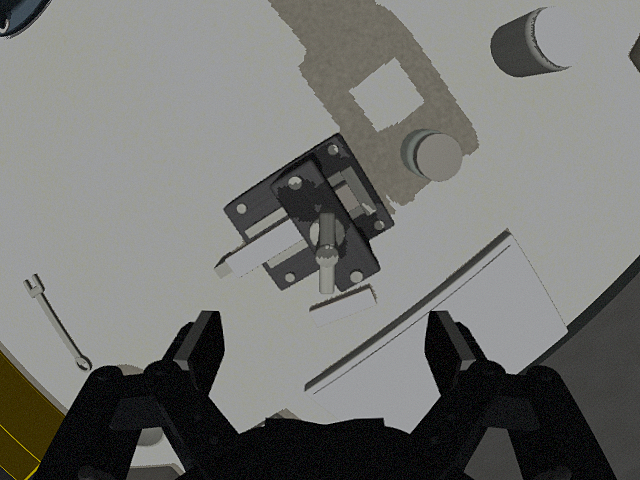

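The handle stands vertical at column 326, centred between the fingers, so the yaw is right. I descend and grip with moderate force.

```bash
python3 -m crank '[[0,0,-40,0,0,0,1],[0,0,-35,0,0,0,1],[0,0,-25,0,0,0,1],[0,0,-8,0,0,0,1],[0,0,0,0,0,0,0]]' 40
python3 -m crank '[[0,0,0,0,0,0,-0.5],[0,0,0,0,0,0,-0.7],[0,0,0,0,0,0,-0.8],[0,0,0,0,0,0,-0.9],[0,0,0,0,0,0,-1]]'
python3 -m crank '[[0,0,0,0,0,0,-1],[0,0,0,0,0,0,-1],[0,0,0,0,0,0,-1]]'
python3 -c "
from h import *
s=state();print(s['wrist_torque'],s['force'],s['joint_pos'][5],s['effort'])"
```

```text
time_s: 12.0
position: [0.5678, 0.0881, 0.1605]
eef_rot: [-180.0, -0.0, 137.9]
force: [0.3, 0.3, -1.1]
finger_gap: 0.862
grasp_force: 0.0
time_s: 12.5
position: [0.5678, 0.088, 0.1617]
eef_rot: [-180.0, 0.1, 138.0]
force: [-2.2, -1.2, 5.6]
finger_gap: 0.133
grasp_force: 39.0
time_s: 12.8
position: [0.5678, 0.088, 0.1617]
eef_rot: [-180.0, 0.1, 138.0]
force: [-2.5, -2.0, 6.3]
finger_gap: 0.132
grasp_force: 39.0
[-0.24613394  0.29021496  0.01948789] [-2.45369241 -2.01792292  6.33054753] -50.2526725278994 [ 7.08005615e-01 -3.85130739e+01 -1.38491312e+01  4.20429753e-01
 -5.14799561e-01  3.48293781e-02]
```

```bash
cat > t.py <<'E'
from h import *
s=state();print("t",s['time_s'],"yaw",round(s['eef_rot'][2],2),"Tz",round(s['wrist_torque'][2],3),"F",s['force'].round(1),"j6",round(s['joint_pos'][5],1),"qd6",round(s['qd'][5],1),"e6",round(s['effort'][5],3),"gap",round(s['finger_gap'],3))
E
python3 -m crank '[[0,0,0,0,0,-0.05,-1],[0,0,0,0,0,-0.05,-1],[0,0,0,0,0,-0.05,-1]]' >/dev/null; python3 t.py
python3 -m crank '[[0,0,0,0,0,-0.05,-1]]'>/dev/null; python3 t.py
python3 -m crank '[[0,0,0,0,0,-0.05,-1]]'>/dev/null; python3 t.py
python3 -m crank '[[0,0,0,0,0,-0.05,-1]]'>/dev/null; python3 t.py
```

```text
t 13.1 yaw 129.35 Tz 0.36 F [-2.1 -2.1  6.6] j6 -41.6 qd6 28.4 e6 -0.003 gap 0.129
t 13.2 yaw 126.49 Tz 0.296 F [-3.1 -1.5  6.5] j6 -38.7 qd6 28.2 e6 -0.002 gap 0.129
t 13.3 yaw 123.63 Tz 0.247 F [-2.1 -2.4  6.2] j6 -35.9 qd6 28.3 e6 -0.002 gap 0.131
t 13.4 yaw 120.76 Tz 0.31 F [-2.1 -2.7  6.9] j6 -33.0 qd6 28.3 e6 -0.002 gap 0.129
```

```bash
sed -i '$a open("log.txt","a").write("%f %f\\n"%(s["eef_rot"][2],s["wrist_torque"][2]))' t.py
r(){ python3 t.py | cut -c1-40; }
python3 -m crank '[[0,0,0,0,0,-0.05,-1]]'>/dev/null; r
python3 -m crank '[[0,0,0,0,0,-0.05,-1]]'>/dev/null; r
python3 -m crank '[[0,0,0,0,0,-0.05,-1]]'>/dev/null; r
python3 -m crank '[[0,0,0,0,0,-0.05,-1]]'>/dev/null; r
python3 -m crank '[[0,0,0,0,0,-0.05,-1]]'>/dev/null; r
python3 -m crank '[[0,0,0,0,0,-0.05,-1]]'>/dev/null; r
python3 -m crank '[[0,0,0,0,0,-0.05,-1]]'>/dev/null; r
python3 -m crank '[[0,0,0,0,0,-0.05,-1]]'>/dev/null; r
```

```text
t 13.5 yaw 117.9 Tz 0.343 F [-2.4 -2.4  
t 13.6 yaw 115.04 Tz 0.351 F [-3.5 -2.6 
t 13.7 yaw 112.17 Tz 0.336 F [-3.4 -2.  
t 13.8 yaw 109.31 Tz 0.315 F [-2.8 -2.9 
t 13.9 yaw 106.45 Tz 0.319 F [-2.8 -2.8 
t 14.0 yaw 103.58 Tz 0.35 F [-2.5 -3.3  
t 14.1 yaw 100.72 Tz 0.299 F [-3.4 -2.4 
t 14.2 yaw 97.86 Tz 0.304 F [-3.8 -3.1
```

```bash
r(){ python3 t.py | cut -c1-28; }
python3 -m crank '[[0,0,0,0,0,-0.05,-1]]'>/dev/null; r
python3 -m crank '[[0,0,0,0,0,-0.05,-1]]'>/dev/null; r
python3 -m crank '[[0,0,0,0,0,-0.05,-1]]'>/dev/null; r
python3 -m crank '[[0,0,0,0,0,-0.05,-1]]'>/dev/null; r
python3 -m crank '[[0,0,0,0,0,-0.05,-1]]'>/dev/null; r
python3 -m crank '[[0,0,0,0,0,-0.05,-1]]'>/dev/null; r
python3 -m crank '[[0,0,0,0,0,-0.05,-1]]'>/dev/null; r
python3 -m crank '[[0,0,0,0,0,-0.05,-1]]'>/dev/null; r
```

```text
t 14.3 yaw 95.0 Tz 0.31 F [-
t 14.4 yaw 92.13 Tz 0.286 F 
t 14.5 yaw 89.26 Tz 0.329 F 
t 14.6 yaw 86.4 Tz 0.343 F [
t 14.7 yaw 83.54 Tz 0.324 F 
t 14.8 yaw 80.67 Tz 0.336 F 
t 14.9 yaw 77.8 Tz 0.35 F [-
t 15.0 yaw 74.94 Tz 0.332 F
```

```bash
r(){ python3 t.py | cut -c1-28; }
python3 -m crank '[[0,0,0,0,0,-0.05,-1]]'>/dev/null; r
python3 -m crank '[[0,0,0,0,0,-0.05,-1]]'>/dev/null; r
python3 -m crank '[[0,0,0,0,0,-0.05,-1]]'>/dev/null; r
python3 -m crank '[[0,0,0,0,0,-0.05,-1]]'>/dev/null; r
python3 -m crank '[[0,0,0,0,0,-0.05,-1]]'>/dev/null; r
python3 -m crank '[[0,0,0,0,0,-0.05,-1]]'>/dev/null; r
```

```text
t 15.1 yaw 72.07 Tz 0.299 F 
t 15.2 yaw 69.21 Tz 0.304 F 
t 15.3 yaw 66.34 Tz 0.272 F 
t 15.4 yaw 63.48 Tz 0.337 F 
t 15.5 yaw 60.61 Tz 0.336 F 
t 15.6 yaw 57.75 Tz 0.305 F
```

```bash
r(){ python3 t.py | cut -c1-28; }
python3 -m crank '[[0,0,0,0,0,-0.05,-1]]'>/dev/null; r
python3 -m crank '[[0,0,0,0,0,-0.05,-1]]'>/dev/null; r
python3 -m crank '[[0,0,0,0,0,-0.05,-1]]'>/dev/null; r
python3 -m crank '[[0,0,0,0,0,-0.05,-1]]'>/dev/null; r
python3 -m crank '[[0,0,0,0,0,-0.05,-1]]'>/dev/null; r
python3 -m crank '[[0,0,0,0,0,-0.05,-1]]'>/dev/null; r
```

```text
t 15.7 yaw 54.88 Tz 0.336 F 
t 15.8 yaw 52.02 Tz 0.307 F 
t 15.9 yaw 49.15 Tz 0.356 F 
t 16.0 yaw 46.29 Tz 0.372 F 
t 16.1 yaw 43.42 Tz 0.326 F 
t 16.2 yaw 40.55 Tz 0.344 F
```

```bash
r(){ python3 t.py | cut -c1-28; }
python3 -m crank '[[0,0,0,0,0,-0.05,-1]]'>/dev/null; r
python3 -m crank '[[0,0,0,0,0,-0.05,-1]]'>/dev/null; r
python3 -m crank '[[0,0,0,0,0,-0.05,-1]]'>/dev/null; r
python3 -m crank '[[0,0,0,0,0,-0.05,-1]]'>/dev/null; r
```

```text
t 16.3 yaw 37.69 Tz 0.369 F 
t 16.4 yaw 34.82 Tz 0.346 F 
t 16.5 yaw 31.95 Tz 0.361 F 
t 16.6 yaw 29.09 Tz 0.328 F
```

```bash
r(){ python3 t.py | cut -c1-28; }
python3 -m crank '[[0,0,0,0,0,-0.05,-1]]'>/dev/null; r
python3 -m crank '[[0,0,0,0,0,-0.05,-1]]'>/dev/null; r
python3 -m crank '[[0,0,0,0,0,-0.05,-1]]'>/dev/null; r
python3 -m crank '[[0,0,0,0,0,-0.05,-1]]'>/dev/null; r
```

```text
t 16.7 yaw 26.22 Tz 0.307 F 
t 16.8 yaw 23.35 Tz 0.413 F 
t 16.9 yaw 20.5 Tz 0.356 F [
t 17.0 yaw 17.63 Tz 0.364 F
```

```bash
r(){ python3 t.py | cut -c1-28; }
cat > f.py <<'E'
import numpy as np
d=np.loadtxt("log.txt"); x=np.radians(d[0,0]-d[:,0]); y=d[:,1]; best=[]
for c in np.arange(.3,x[-1]+.01,.05):
    for k in(.3,.35,.4):
        m=k*np.clip(x-c,0,None); b=np.mean(y-m); best.append((((y-m-b)**2).sum(),round(np.degrees(-c)+d[0,0],1),k,round(b,3),round(m[-1],3)))
best.sort(); print(best[:6], "flat sse",((y-y.mean())**2).sum(), "last4",y[-4:].mean())
E
python3 -m crank '[[0,0,0,0,0,-0.05,-1]]'>/dev/null; r
python3 -m crank '[[0,0,0,0,0,-0.05,-1]]'>/dev/null; r
python3 -m crank '[[0,0,0,0,0,-0.05,-1]]'>/dev/null; r
python3 f.py
```

```text
t 17.1 yaw 14.77 Tz 0.407 F 
t 17.2 yaw 11.91 Tz 0.393 F 
t 17.3 yaw 9.05 Tz 0.369 F [
[(np.float64(0.02588908074102262), np.float64(26.2), 0.3, np.float64(0.329), np.float64(0.09)), (np.float64(0.027396399333271426), np.float64(29.1), 0.3, np.float64(0.326), np.float64(0.105)), (np.float64(0.027464531906181876), np.float64(23.4), 0.3, np.float64(0.331), np.float64(0.075)), (np.float64(0.02759594419102345), np.float64(26.2), 0.35, np.float64(0.327), np.float64(0.105)), (np.float64(0.028101137867524627), np.float64(23.4), 0.35, np.float64(0.33), np.float64(0.087)), (np.float64(0.028622715584202017), np.float64(20.5), 0.35, np.float64(0.332), np.float64(0.07))] flat sse 0.03656134034630769 last4 0.38323475
```

```bash
r(){ python3 t.py | cut -c1-28; }
python3 -m crank '[[0,0,0,0,0,-0.05,-1]]'>/dev/null; r
python3 -m crank '[[0,0,0,0,0,-0.05,-1]]'>/dev/null; r
python3 -m crank '[[0,0,0,0,0,-0.05,-1]]'>/dev/null; r
python3 f.py
```

```text
t 17.4 yaw 6.14 Tz -0.006 F 
t 17.5 yaw 3.29 Tz 0.471 F [
t 17.6 yaw 0.45 Tz 0.476 F [
[(np.float64(0.1769976047404045), np.float64(6.2), 0.4, np.float64(0.334), np.float64(0.04)), (np.float64(0.17862130720355948), np.float64(6.2), 0.35, np.float64(0.334), np.float64(0.035)), (np.float64(0.18030497807617274), np.float64(6.2), 0.3, np.float64(0.334), np.float64(0.03)), (np.float64(0.18293018874383554), np.float64(9.0), 0.4, np.float64(0.332), np.float64(0.06)), (np.float64(0.1834451237061864), np.float64(9.0), 0.35, np.float64(0.333), np.float64(0.052)), (np.float64(0.18412493979238845), np.float64(9.0), 0.3, np.float64(0.333), np.float64(0.045))] flat sse 0.1916663399104762 last4 0.32743925
```

One outlier reading (-0.006). I check the state and refit without it before going further.

```bash
sed -i '/ -0.00/d' log.txt; python3 f.py; python3 t.py; sed -i '$d' log.txt; python3 -m crank '[[0,0,0,0,0,-0.03,-1]]'>/dev/null; python3 t.py; python3 f.py
```

```text
[(np.float64(0.026520710948492482), np.float64(26.2), 0.3, np.float64(0.329), np.float64(0.135)), (np.float64(0.027500621142066334), np.float64(29.1), 0.3, np.float64(0.326), np.float64(0.15)), (np.float64(0.02769134562882899), np.float64(26.2), 0.35, np.float64(0.327), np.float64(0.157)), (np.float64(0.0284730081644506), np.float64(23.4), 0.35, np.float64(0.331), np.float64(0.14)), (np.float64(0.02924361466175445), np.float64(23.4), 0.3, np.float64(0.332), np.float64(0.12)), (np.float64(0.029249666214895033), np.float64(20.5), 0.4, np.float64(0.332), np.float64(0.14))] flat sse 0.07222146647487807 last4 0.42737325
t 17.6 yaw 0.45 Tz 0.476 F [-5.   0.4  8.8] j6 87.3 qd6 28.2 e6 0.123 gap 0.133
t 17.7 yaw -1.24 Tz 0.457 F [-5.1  0.1  8.4] j6 89.0 qd6 16.4 e6 0.318 gap 0.128
[(np.float64(0.02677691732668631), np.float64(26.2), 0.3, np.float64(0.329), np.float64(0.144)), (np.float64(0.02826087389576462), np.float64(29.1), 0.3, np.float64(0.325), np.float64(0.159)), (np.float64(0.02902444811439993), np.float64(23.4), 0.35, np.float64(0.33), np.float64(0.15)), (np.float64(0.029089981130173196), np.float64(26.2), 0.35, np.float64(0.326), np.float64(0.168)), (np.float64(0.029260251357766068), np.float64(23.4), 0.3, np.float64(0.332), np.float64(0.129)), (np.float64(0.029952030565602826), np.float64(20.5), 0.4, np.float64(0.332), np.float64(0.152))] flat sse 0.08484283788990477 last4 0.44331525
```

The fit puts the torque about 0.15 N m above drag, in the middle of the snug range. I release, lift clear and check.

```bash
python3 -m crank '[[0,0,0,0,0,0,-0.6],[0,0,0,0,0,0,-0.2],[0,0,0,0,0,0,0.4],[0,0,0,0,0,0,1],[0,0,0,0,0,0,1]]'
python3 -m crank '[[0,0,0,0,0,0,1],[0,0,20,0,0,0,1],[0,0,45,0,0,0,1],[0,0,45,0,0,0,1],[-20,-40,30,0,0,0,1]]'
python3 -m crank '[[-20,-45,0,0,0,0.14,1],[-10,-45,0,0,0,0.14,1],[0,0,0,0,0,0.14,1],[0,0,0,0,0,0,1],[0,0,0,0,0,0,1]]'
python3 - <<'E'
from h import *
s=state();print(s["position"],s["eef_rot"])
c=calibration("wrist");im=get_image("wrist");cv2.imwrite("pics/w5.png",im[:,:,::-1])
for t,z in(("bar_grip",.047),("bar_center",.047),("stop_face",.047),("tongue_end",.04),("handle",.178)):
    print(t,[(d["at"],round(d["confidence"],2),np.round(onz("wrist",d["at"],z,c)*1000,1).tolist()) for d in mark_of("wrist",t)])
for d in outline_of("wrist","handle")[:1]:
    w=np.array([onz("wrist",p,.186,c)[:2]*1000 for p in np.argwhere(d["mask"])[:,::-1]],np.float32)
    v=np.linalg.eigh(np.cov(w.T))[1][:,1];print(np.degrees(np.arctan2(v[1],v[0])))
E
```

```text
time_s: 18.2
position: [0.5677, 0.0883, 0.1604]
eef_rot: [-180.0, 0.0, -1.3]
force: [0.4, -0.2, -0.2]
finger_gap: 0.866
grasp_force: 0.0
time_s: 18.7
position: [0.5522, 0.0534, 0.3021]
eef_rot: [-179.9, -0.5, -1.0]
force: [1.7, -1.1, 0.9]
finger_gap: 0.997
grasp_force: 0.0
time_s: 19.2
position: [0.5205, -0.0348, 0.2984]
eef_rot: [-180.0, -0.0, 21.9]
force: [-0.0, 0.4, 1.0]
finger_gap: 1.0
grasp_force: 0.0
[ 0.52049104 -0.03481187  0.298442  ] [-1.79980970e+02 -3.54645209e-03  2.19270541e+01]
bar_grip [([318.2, 167.2], 0.88, [549.6, -16.1, 47.0]), ([554.7, 232.6], 0.69, [595.4, -320.8, 47.0])]
bar_center [([267.5, 135.7], 0.84, [561.7, 46.2, 47.0]), ([553.5, 229.2], 0.62, [598.4, -316.4, 47.0])]
stop_face []
tongue_end [([29.1, 279.5], 0.96, [247.4, 342.7, 40.0]), ([345.2, 184.3], 0.61, [542.2, -50.5, 40.0])]
handle [([187.5, 117.9], 0.66, [566.6, 90.4, 178.0])]
-175.22900319046337
```

View pics/w5.png

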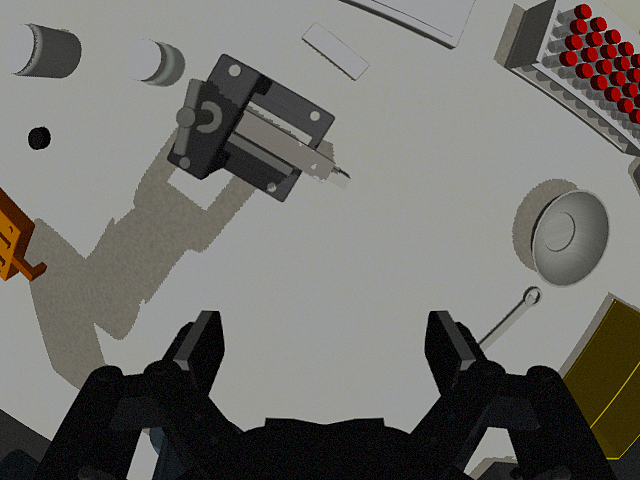

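The bar is still seated, with its centre at (561.7, 46.2) as before and its outer end at about pixel (325,170). The handle has been turned and the fingers are clear. Handing in.

```bash
python3 -c "
from cell import *
print(hand_in())"
```

```text
the job is handed in; nothing more can be done
None
```

I slid the bar until it met the end stop (push peaked near 15 N, then eased), tightened the T-handle to about 0.15 N m above the drag (estimated from noisy readings; one stray reading near zero left out), let go and handed the job in at about 19 s; the result was not reported back.

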